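# Feed a gas-sensor carrier through the flap of the test box

### The arm

A 7-joint arm with a two-finger parallel gripper is mounted at the origin on the work surface. World frame = base frame: x ahead of the robot, y to its left, z up, the work surface at z = 0. Lengths are in m, angles in degrees, forces in N, time in s.
With the tool pointing down it reaches from about 0.425 to 0.925 m from the base axis. Payload 6.8 kg.
Tool frame: the origin (TCP) lies midway between the tips of the shut fingers; the grasp point (between the pads) lies 19 mm behind it (grip_point_offset is the distance from the TCP to the grasp point, in m); x points along the fingers, y is the direction in which the jaws open and shut, and the axes are right-handed (so a half turn about x gives the same grasp; the last joint's range is limited). The gripper opens to 85 mm and grips with 20 to 120 N. Pads are 22 mm wide; open, the fingers measure 114 mm over their backs; the gripper's body (76 mm by 85 mm) begins 54 mm behind the grasp point. The pads swing forward as they close: fully open they stand 13 mm farther back than shut.
Start: joints at [57.405, 27.33, 1.283, 89.118, -0.659, 63.558, -4.761], TCP at [0.3, -0.605, 0.231] pointing down, gripper open.
Joint ranges: [-169.35, 169.35], [-19.33, 120.38], [-80.79, 83.38], [13.8, 139.57], [-78.32, 258.32], [9.67, 109.79], [-169.56, 169.56]. Speed limits (degrees/s): [136.94, 136.94, 180, 180, 180, 180, 180].

### API

Orientations are given as a 3x3 rotation matrix whose columns are the frame's x, y, z axes.
In Python, from cell import observe, camera, finish_job, grip_point_offset gives the robot as it stands.
- The arm moves only by the shell command python3 -m jog 'ROWS' [OPENING]. ROWS is JSON, a list of rows, each a list of 4 numbers: the shift along the tool's x, y, z in units of 50 mm (1.0 is 50 mm), then the turn about the tool's x in rad. In form: [[x, y, z, turn], ...]. A call has 1 to 5 rows; each row shifts and turns the commanded pose from where the row before left it, along the tool's axes as they then stand; what a row does not reach is not made up. A row lasts 1/10 s, in which the tool goes at most 50 mm and 8.59 degrees, less where a joint would pass 70% of its speed; a pose out of reach is approached as far as the arm can. A call is refused whole if a number of a shift passes 1 or a number of a turn 0.15, either way. A call with a gripper value outside its range is refused whole. OPENING is the finger opening in mm, from 0 to 85.4, set as the call begins (- or left out, the last holds). The fingers move at their own pace and stop on an object; the grip force is fixed at half the most. Time passes only in rows, so rows that do not move let the fingers close. It gives the time, the measured TCP pose, the force and the opening at its end, in the units of the state.
- observe(): the state, without advancing time (a new reading comes with each control period).
- camera(name): name is "scene" or "top" or "wrist"; returns a dict with "img" (480x640x3 uint8, blue, green, red), "depth" (480x640 float32, m along the optical axis (not along the pixel's ray), 0 where there is no reading), "fov_y" (degrees; the focal length in pixels is half the picture's height over the tangent of half this angle, whatever the lens; pixels are square), "cx", "cy" (the principal point, pixels), "camera_from_world" (4x4, takes a point from world to camera coordinates); the wrist camera has in their place "hand_eye" (4x4, takes a point from camera to tool coordinates, whose origin is the TCP and whose axes are the tool frame's). Camera axes: x right, y up, looking along -z (the intrinsics and any distortion apply to the point x, -y, -z); pixel columns grow to the right and rows downward; lengths in m; the calibration is good to about 2 mm. A picture is of the moment at which its call begins: read the wrist's pose just before it.
- finish_job(): hands the job in, once; it reports no verdict.
The state is a dict: "time_s": time; "q": joint angles; "qd": joint speeds; "tau": joint torques, N m; "ee_pos": TCP position; "orientation": TCP orientation; "wrist_force": force on the tool from outside, world axes, zero at the start; "ft_torque": the same for the moment, N m; "gripper_width": finger opening in m.
Only numpy, scipy, OpenCV 4.12 (cv2) and the standard library are available. Lean on these libraries where they do the work, as an engineer would, in place of code of your own. Each camera call takes 0.05 s, during which the arm holds its last target. There are 200 camera calls.

### The job

With the fingertips, push the blue-capped sensor carrier along its lane, nose first through the orange hanging flap and wholly into the clear test box, then draw the fingers back out so that the flap swings fully shut behind it. Only push it, slowly and flat on the lane: do not flick it, lift it or tip it. Leave the yellow-capped carrier, its flap and everything else on the bench as they are.

Things in the scene. Friction and masses are not known exactly. Their poses are not given: they have to be found in the camera images.
- test_box: Fixed twin-lane test box. Grey deck 400 x 300 x 6 mm; origin on the bench under the deck's centre, in the flaps' plane; x along the lanes into the box, away from the robot, y left, z up. Lanes 66 mm wide, centred at y = +50 (left) and -50 mm, between white rails (8 mm thick, tops z = 18) from x = -200 to -6. Clear walls (tops z = 70) from x = 6 to a rubber stop at 184; clear roof only beyond x = 100.
- port_left (a point): Middle of the left mouth's hinge rod, 70 mm above the bench (64 above the deck), at test box x = 0, y = +50 mm. The rod with the flap's barrel is 8 mm thick; white cheeks 12 mm long, 8 mm thick, tops z = 74 mm flank the mouth, 66 mm wide; nothing spans it above the rod. Fingers leaning about 45 degrees, tips forward, reach some 25 mm in under the rod. Axes as the test box.
- port_right (a point): Same point of the right mouth (test box y = -50 mm).
- blue_carrier: Carrier to push, loose, about 0.25 kg, in the left or right lane, nose (+x) to the flap. Aluminium sled 90 x 58 x 10 mm; glass cell 42 mm across with blue cap, 14 mm ahead of the middle, top 48 mm up; at the rear an upright blue push plate 50 wide, 6 thick, top 25 mm up, flat rear face 45 mm behind the origin. Origin: centre of the underside, which lies on the deck 6 mm above the bench; z up.
- yellow_carrier: The same carrier with yellow cap and yellow push plate, in the other lane; to be left alone. Origin and axes as for the blue carrier.
- flap_left (a joint): Left orange flap, 62 wide x 42 high x 3 mm, 60 g, hanging from the rod, lower edge 22 mm above the deck. 0 = shut; grows (rad) as the lower edge swings into the box, at most 1.4; cannot swing outwards. The carrier's cell pushes it open easily; it falls shut by its weight once nothing is under it: the push plate's rear face must be 20 mm past the flaps' plane or the flap rests on the plate.
- flap_right (a joint): Right orange flap, otherwise as the left one.
- fitting: Brass collar, 32 mm diameter, 22 mm high, on the deck's left ledge; origin under its centre. Bystander.
- vial: Small amber vial, 28 mm diameter, 40 mm high, on the deck's right ledge; origin under its centre. Bystander.
- amber_bottle: Amber glass bottle with blue cap, 90 mm diameter, 200 mm high, to the left; origin under its centre. Bystander.
- yellow_bottle: Yellow bottle, 72 mm diameter, 170 mm high, to the right; origin under its centre. Bystander.
- beaker: Glass beaker, 70 mm diameter, 90 mm high, to the right; origin under its centre. Bystander.
- screwdriver: Screwdriver lying on the bench to the left; origin under its middle. Bystander.
Things that resemble listed ones, but are neither listed nor needed, are in the scene too. What is shaped like the blue_carrier but green or red is not meant.

How it is judged:
By the outcome, as a careful person would: the job done as asked, in the order asked, and still so for the second after the job is handed in, with the robot touching nothing.
It also fails if it takes over 42 s, if anything falls off the work surface, if the arm or the gripper's body presses on something with over 40 N, if the wrist force passes 120 N, or if a joint passes its speed limit or range.

## Working session

There is one attempt and no reset: what is moved stays moved. The work goes in short steps, Python scripts to look and compute and a shell command to move; the robot and the scene stay as the last step left them, time stands still between calls to the robot, and variables do not carry over. Pictures are saved under pics/ and viewed, about 8 in all and at most 12, crops included, and the job is handed in when it is done.

```bash
mkdir -p pics; ls
cat > h.py <<'E'
import numpy as np, cv2
from cell import observe, camera
def pts(c):
    f=240/np.tan(np.radians(c['fov_y']/2)); v,u=np.mgrid[:480,:640]; d=c['depth']
    P=np.stack([(u-c['cx'])/f*d,-(v-c['cy'])/f*d,-d,np.ones_like(d)],-1)
    return P@np.linalg.inv(c['camera_from_world']).T
E
python3 - <<'E'
from h import *
s=observe();print(s)
for n in('scene','top'):
    c=camera(n);np.save(n,c,allow_pickle=True)
    cv2.imwrite(f'pics/{n}0.png',c['img']);print(n,{k:v for k,v in c.items() if k not in('img','depth')})
E
```

```text
pics
{'time_s': 0.0, 'q': array([57.40231523, 27.3751111 ,  1.28011429, 89.17780852, -0.66121483,
       63.55809987, -4.76012271]), 'qd': array([ 0.02921604, -0.02408797, -0.04835448,  0.11232419, -0.07838484,
        0.00023708,  0.005199  ]), 'tau': array([ 6.86076032e-05, -5.96469319e+01,  1.60800129e+00, -2.81208390e+01,
        1.25310535e-02,  9.39571444e-03,  1.13520414e-05]), 'ee_pos': array([ 0.29990491, -0.60405817,  0.23033747]), 'orientation': array([[-8.92608106e-04,  4.44716449e-01, -8.95670968e-01],
       [ 1.57471559e-03, -8.95669590e-01, -4.44717333e-01],
       [-9.99998362e-01, -1.80738533e-03,  9.91800107e-05]]), 'wrist_force': array([ 0.23815627, -0.08877246,  0.54325233]), 'ft_torque': array([-0.01005508, -0.01420973, -0.01364397]), 'gripper_width': 0.08575910535657594}
scene {'fov_y': 48.73472970518049, 'cx': 327.59267913528987, 'cy': 237.58208420950467, 'camera_from_world': array([[-6.88002335e-01,  7.25708258e-01,  5.56726801e-04,
         3.43663282e-01],
       [-4.39645296e-01, -4.17412567e-01,  7.95285334e-01,
         1.78955659e-01],
       [ 5.77377520e-01,  5.46913405e-01,  6.06235043e-01,
        -1.44574132e+00],
       [ 0.00000000e+00,  0.00000000e+00,  0.00000000e+00,
         1.00000000e+00]])}
top {'fov_y': 56.41021883769048, 'cx': 323.26410070855854, 'cy': 237.98859424882386, 'camera_from_world': array([[ 0.02187393, -0.9997482 ,  0.00500595, -0.01299008],
       [ 0.98998125,  0.02235833,  0.13941746, -0.51605482],
       [-0.13949428,  0.00190619,  0.99022104, -0.9703879 ],
       [ 0.        ,  0.        ,  0.        ,  1.        ]])}
```

View pics/top0.png

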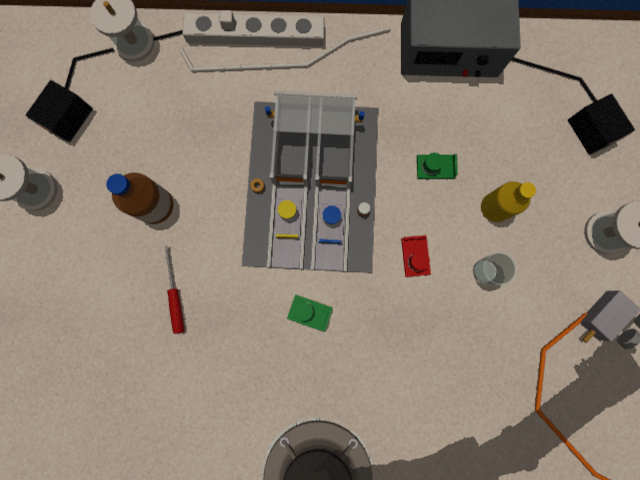

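View pics/scene0.png

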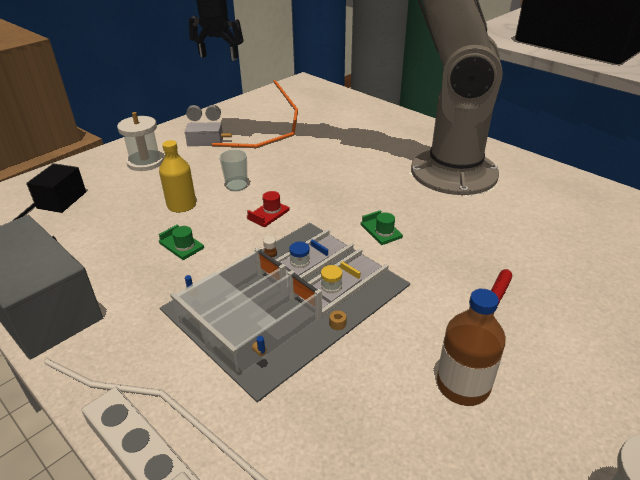

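Top view: the blue carrier is in the right lane (cap about (332,215), plate about (330,241)) and the yellow one in the left. The deck spans x 245–378, y 102–272. Next I'll measure these.

```bash
cat >> h.py <<'E'
def ray(c,uv,z):
    f=240/np.tan(np.radians(c['fov_y']/2)); W=np.linalg.inv(c['camera_from_world'])
    uv=np.asarray(uv,float).reshape(-1,2)
    d=np.c_[(uv[:,0]-c['cx'])/f,-(uv[:,1]-c['cy'])/f,-np.ones(len(uv))]@W[:3,:3].T
    o=W[:3,3]; return o+d*((z-o[2])/d[:,2])[:,None]
def blobs(c,lo,hi,box,amin=15):
    m=cv2.inRange(cv2.cvtColor(c['img'],cv2.COLOR_BGR2HSV),lo,hi)
    k=np.zeros_like(m);x0,y0,x1,y1=box;k[y0:y1,x0:x1]=255;m&=k
    n,l,s,ce=cv2.connectedComponentsWithStats(m)
    return [(l==i,s[i],ce[i]) for i in range(1,n) if s[i,4]>=amin]
E
python3 - <<'E'
from h import *
np.set_printoptions(precision=4,suppress=True)
c=np.load('top.npy',allow_pickle=True).item();P=pts(c)
B=(235,95,390,280)
for nm,lo,hi in(('blue',(100,120,50),(125,255,255)),('yel',(22,150,80),(34,255,255)),('orange',(5,120,60),(18,255,255))):
    for m,s,ce in blobs(c,lo,hi,B):
        p=P[m];print(nm,s,ce,'depth med',np.median(p,0)[:3],'ray z.054',ray(c,ce,.054)[0],'ray z.031',ray(c,ce,.031)[0], 'rect',cv2.minAreaRect(ray(c,np.argwhere(m)[:,::-1],.031)[:,:2].astype(np.float32)))
hsv=cv2.cvtColor(c['img'],cv2.COLOR_BGR2HSV)
print('deck hsv',hsv[220,258],hsv[220,367],hsv[230,250], 'bench',hsv[220,235])
m=((hsv[...,1]<60)&(hsv[...,2]<130)).astype(np.uint8);m[:95]=0;m[280:]=0;m[:,:235]=0;m[:,390:]=0
m=cv2.morphologyEx(m,cv2.MORPH_OPEN,np.ones((3,3)))
# ledges edges: left boundary, right boundary per row, bottom row
r=np.arange(110,262);L=np.array([np.argmax(m[i]) for i in r]);R=np.array([639-np.argmax(m[i,::-1]) for i in r])+1
pl=ray(c,np.c_[L-.5,r],.006);pr=ray(c,np.c_[R-.5,r],.006)
for q in(pl,pr):
    vx,vy,x0,y0=cv2.fitLine(q[:,:2].astype(np.float32),cv2.DIST_HUBER,0,.001,.001).ravel();print('edge ang',np.degrees(np.arctan(vy/vx)),x0,y0)
for cols in((250,266),(352,372)):
    cc=np.arange(*cols);b=np.array([479-np.argmax(m[::-1,i]) for i in cc])+.5;print('near edge',ray(c,np.c_[cc,b],.006)[::4])
    b=np.array([np.argmax(m[:,i]) for i in cc])-.5;print('far',ray(c,np.c_[cc,b],.006)[::4])
cv2.imwrite('pics/crop0.png',cv2.resize(c['img'][95:280,235:390],None,fx=4,fy=4,interpolation=cv2.INTER_CUBIC)[:,:])
E
```

```text
blue [265 106   5   6  24] [267.1667 108.75  ] depth med [0.7994 0.1311 0.0792] ray z.054 [0.8111 0.1341 0.054 ] ray z.031 [0.8213 0.1373 0.031 ] rect ((0.8218653798103333, 0.13770732283592224), (0.012469112873077393, 0.009419404901564121), 2.2213919162750244)
blue [359 111   6   6  27] [361.4074 113.7407] depth med [ 0.7937 -0.0801  0.0786] ray z.054 [ 0.8042 -0.0829  0.054 ] ray z.031 [ 0.8143 -0.0848  0.031 ] rect ((0.8137046098709106, -0.0851181149482727), (0.011853937059640884, 0.012293335981667042), 47.39829635620117)
blue [323 206  18  18 260] [331.4615 214.5192] depth med [ 0.5662 -0.0178  0.0542] ray z.054 [ 0.5669 -0.0186  0.054 ] ray z.031 [ 0.5713 -0.019   0.031 ] rect ((0.57144695520401, -0.01911896839737892), (0.03941056504845619, 0.03876172751188278), 1.2581373453140259)
blue [319 239  22   4  58] [329.4655 240.7586] depth med [ 0.5111 -0.0169  0.0296] ray z.054 [ 0.5078 -0.0153  0.054 ] ray z.031 [ 0.5109 -0.0157  0.031 ] rect ((0.5108840465545654, -0.015781022608280182), (0.047636523842811584, 0.006009871140122414), 87.16847229003906)
yel [278 201  18  18 262] [286.6
[... 1753 characters left out ...]
06016511097550392, 0.0069395387545228004), 87.6534652709961)
deck hsv [25 16 93] [ 8 11 90] [30  8 91] bench [ 16  50 169]
edge ang -1.7058003 0.6781182 0.17845157
edge ang -1.8238702 0.64968014 -0.12156907
near edge [[0.4506 0.1651 0.006 ]
 [0.4508 0.1559 0.006 ]
 [0.451  0.1467 0.006 ]
 [0.4512 0.1376 0.006 ]]
far [[0.7244 0.1773 0.006 ]
 [0.8475 0.1731 0.006 ]
 [0.8503 0.1636 0.006 ]
 [0.8506 0.1539 0.006 ]]
near edge [[ 0.4421 -0.0692  0.006 ]
 [ 0.4445 -0.0784  0.006 ]
 [ 0.4447 -0.0875  0.006 ]
 [ 0.4427 -0.0967  0.006 ]
 [ 0.4406 -0.1059  0.006 ]]
far [[ 0.8661 -0.0637  0.006 ]
 [ 0.8433 -0.0737  0.006 ]
 [ 0.8435 -0.0834  0.006 ]
 [ 0.8438 -0.0931  0.006 ]
 [ 0.844  -0.1027  0.006 ]]
```

```bash
cat > st.py <<'E'
from h import *
np.set_printoptions(precision=4,suppress=True)
# test box frame: origin/yaw from deck edges; right-lane port
A=np.radians(-1.77);O=np.array([.647,.029,0]);BR=np.array([[np.cos(A),-np.sin(A),0],[np.sin(A),np.cos(A),0],[0,0,1]])
if __name__=='__main__':
    s=observe();R=s['orientation'];x=BR.T@R
    print('t',round(s['time_s'],2),'tcp',s['ee_pos'],'box mm',(BR.T@(s['ee_pos']-O)*1e3).round(1),'q',s['q'].round(1),'F',s['wrist_force'].round(1),'w',round(s['gripper_width'],4))
    print('in box axes: toolx',x[:,0],'tooly',x[:,1],'lean',np.degrees(np.arctan2(x[0,0],-x[2,0])).round(1))
E
python3 -m jog '[[-0.2,-0.71,-0.61,0],[-0.2,-0.71,-0.61,0],[-0.2,-0.71,-0.61,0],[-0.2,-0.71,-0.61,0],[-0.2,-0.71,-0.61,0]]' 0
python3 -m jog '[[-0.2,-0.71,-0.61,0],[-0.2,-0.71,-0.61,0],[-0.2,-0.71,-0.61,0],[-0.2,-0.71,-0.61,0],[-0.2,-0.71,-0.61,0]]'
python3 -m jog '[[-0.2,-0.71,-0.61,0],[-0.2,-0.71,-0.61,0],[-0.2,-0.71,-0.61,0],[0,0,0,0.15],[0,0,0,0.15]]'
python3 st.py
```

```text
time_s: 0.6
ee_pos: [0.3578, -0.3758, 0.2813]
orientation: [[-0.0, 0.445, -0.896], [0.0, -0.896, -0.445], [-1.0, -0.0, 0.0]]
wrist_force: [1.4, -0.3, -0.0]
gripper_width: 0.0123
time_s: 1.1
ee_pos: [0.4153, -0.1491, 0.3316]
orientation: [[-0.0, 0.445, -0.896], [-0.0, -0.896, -0.445], [-1.0, 0.0, 0.0]]
wrist_force: [0.5, 0.5, 0.4]
gripper_width: 0.0002
time_s: 1.6
ee_pos: [0.4502, -0.0132, 0.3614]
orientation: [[0.0, 0.158, -0.987], [-0.0, -0.987, -0.158], [-1.0, 0.0, -0.0]]
wrist_force: [1.1, -0.0, -0.2]
gripper_width: 0.0001
t 1.6 tcp [ 0.4502 -0.0132  0.3614] box mm [-195.4  -48.2  361.4] q [ 18.5   0.9 -24.8 106.5   0.4  72.7 -87.3] F [ 1.1 -0.  -0.2] w 0.0001
in box axes: toolx [ 0.0001 -0.     -1.    ] tooly [ 0.1884 -0.9821  0.    ] lean 0.0
```

```bash
python3 -m jog '[[-1,0,0,0.1],[-1,0,0,0.09],[-1,0,0,0],[-1,0,0,0],[-1,0,0,0]]' >/dev/null; python3 st.py
python3 -m jog '[[-1,0,0,0],[-1,0,0,0],[-1,0,0,0]]' >/dev/null; python3 st.py
```

```text
t 2.1 tcp [ 0.4494 -0.0149  0.6132] box mm [-196.1  -50.   613.2] q [ 18.1  -0.1 -23.7  76.5  -0.  103.6 -97.3] F [1.1 0.6 0.5] w 0.0002
in box axes: toolx [-0.0001 -0.0003 -1.    ] tooly [ 0.0015 -1.      0.0003] lean -0.0
t 2.4 tcp [ 0.4508 -0.0142  0.6912] box mm [-194.8  -49.2  691.2] q [  4.5  -0.3 -10.6  66.7   0.  109.8 -97.7] F [ 0.3  1.3 -1. ] w -0.0001
in box axes: toolx [ 0.0652  0.0078 -0.9978] tooly [ 0.003  -1.     -0.0076] lean 3.7
```

The lean appears where joint 6 meets its upper limit. I'll continue, then check that it persists when I come back.

```bash
python3 -m jog '[[-1,0,0,0],[-1,0,0,0],[-1,0,0,0]]' >/dev/null; python3 st.py
python3 -m jog '[[-0.5,0,-0.8,0],[-0.5,0,-0.8,0]]' >/dev/null; python3 st.py
python3 -m jog '[[1,0,0,0],[1,0,0,0]]' >/dev/null; python3 st.py
```

```text
t 2.7 tcp [ 0.4389 -0.0148  0.737 ] box mm [-206.6  -50.2  737. ] q [ 33.1  -1.4 -36.9  61.9  -1.1 109.8 -95.8] F [ 0.6 -0.6 -0.2] w 0.0003
in box axes: toolx [ 0.1621  0.0195 -0.9866] tooly [ 0.0054 -0.9998 -0.0189] lean 9.3
t 2.9 tcp [ 0.4592 -0.0279  0.7455] box mm [-186.   -62.7  745.5] q [ 14.8  -0.2 -18.5  59.9  -0.5 109.8 -96.4] F [ 0.3 -1.5  0.1] w 0.0002
in box axes: toolx [ 0.1802  0.0252 -0.9833] tooly [-0.0095 -0.9996 -0.0273] lean 10.4
t 3.1 tcp [ 0.4786 -0.0194  0.6458] box mm [-166.9  -53.6  645.8] q [ 14.7  -2.8 -17.9  75.6  -1.6  96.5 -95.3] F [0.7 0.8 0. ] w 0.0001
in box axes: toolx [ 0.1812  0.0288 -0.983 ] tooly [ 0.0043 -0.9996 -0.0285] lean 10.4
```

```bash
python3 -m jog '[[-0.9,0,-0.2,0],[-0.9,0,-0.2,0],[-0.9,0,-0.25,0],[-0.9,0,-0.25,0],[-0.9,0,-0.3,0]]' >/dev/null; python3 st.py
python3 -m jog '[[-0.9,0,-0.3,0],[-0.9,0,-0.3,0],[-0.9,0,-0.3,0],[-0.9,0,-0.3,0],[-0.9,0,-0.3,0]]' >/dev/null; python3 st.py
```

```text
t 3.6 tcp [ 0.4895 -0.0248  0.7665] box mm [-155.8  -58.6  766.5] q [-15.8   1.   12.1  56.3  -0.7 109.6 -95.8] F [-0.2  0.4 -0.5] w -0.0
in box axes: toolx [ 0.2258  0.03   -0.9737] tooly [ 0.0033 -0.9995 -0.03  ] lean 13.1
t 4.1 tcp [ 0.4984 -0.0305  0.856 ] box mm [-146.7  -64.1  856. ] q [-31.8   0.9  30.2  45.6  -1.7 109.7 -94.3] F [ 0.4  1.1 -0.3] w -0.0002
in box axes: toolx [ 0.4025  0.0445 -0.9143] tooly [ 0.0099 -0.999  -0.0443] lean 23.8
```

```bash
python3 -m jog '[[-0.9,0,-0.4,0],[-0.9,0,-0.4,0],[-0.9,0,-0.4,0],[-0.85,0,-0.5,0],[-0.85,0,-0.5,0]]' >/dev/null; python3 st.py
python3 -m jog '[[-0.8,0,-0.55,0],[-0.8,0,-0.55,0],[-0.8,0,-0.55,0],[-0.8,0,-0.55,0]]' >/dev/null; python3 st.py
```

```text
t 4.6 tcp [ 0.4929 -0.0395  0.9486] box mm [-151.9  -73.2  948.6] q [-38.7   2.2  42.5  33.5  -5.7 109.7 -92.2] F [ 0.6 -0.2  0. ] w 0.0001
in box axes: toolx [ 0.5742  0.0524 -0.817 ] tooly [ 0.0144 -0.9984 -0.054 ] lean 35.1
t 5.0 tcp [ 0.4759 -0.0448  1.0158] box mm [-168.7  -79.  1015.8] q [-32.5   3.4  41.3  23.9 -10.  109.7 -91.5] F [-0.5  0.6 -0.3] w -0.0001
in box axes: toolx [ 0.6903  0.0526 -0.7216] tooly [ 0.0167 -0.9982 -0.0568] lean 43.7
```

```bash
python3 -m jog '[[0.64,0.02,0.62,0],[0.64,0.02,0.62,0],[0.64,0.02,0.62,0],[0.64,0.02,0.62,0],[0.64,0.02,0.62,0]]' >/dev/null; python3 st.py
python3 -m jog '[[0.64,0.02,0.62,0],[0.64,0.02,0.62,0],[0.64,0.02,0.62,0],[0.64,0.02,0.62,0],[0.64,0.02,0.62,0]]' >/dev/null; python3 st.py
python3 - <<'E'
from st import *
c=np.load('top.npy',allow_pickle=True).item();P=pts(c)
for m,s,ce in blobs(c,(45,100,30),(85,255,255),(270,280,350,345)):
    p=P[m][:,:3];print('green',s,ce,'min',p.min(0),'max',p.max(0)); q=p[p[:,2]>.035];print('cap',q.min(0),q.max(0),'tall',p[p[:,2]>.015].min(0),p[p[:,2]>.015].max(0))
h=p[p[:,1]<.035];print('y<.035 maxx',h.max(0))
print(camera('wrist')['hand_eye'])
E
```

```text
t 5.5 tcp [ 0.4676 -0.0363  0.8429] box mm [-177.3  -70.8  842.9] q [ -36.4  -19.3   16.3   71.1   15.6   85.  -107.1] F [-0.7  0.4  1.3] w -0.0
in box axes: toolx [ 0.6796  0.0668 -0.7306] tooly [ 0.0125 -0.9968 -0.0796] lean 42.9
t 6.0 tcp [ 0.463  -0.0299  0.7656] box mm [-182.1  -64.5  765.6] q [ 12.2 -19.3  -8.4  83.3  -8.   73.1 -89.2] F [-0.   0.9  0.8] w -0.0001
in box axes: toolx [ 0.6771  0.0681 -0.7327] tooly [ 0.0273 -0.9973 -0.0675] lean 42.7
green [288 295  44  36 997] [309.6489 312.8646] min [ 0.3108 -0.0225 -0.0003] max [0.388  0.074  1.0329]
cap [0.3342 0.0004 0.0433] [0.3758 0.0588 1.0329] tall [ 0.3147 -0.0223  0.015 ] [0.3758 0.0588 1.0329]
y<.035 maxx [0.3796 0.0349 1.0329]
[[ 0.0011  0.3258 -0.9454 -0.1431]
 [ 1.     -0.0011  0.0008 -0.0002]
 [-0.0007 -0.9454 -0.3258 -0.0843]
 [ 0.      0.      0.      1.    ]]
```

```bash
python3 -m jog '[[0.65,0.04,0.5,0],[0.65,0.04,0.5,0],[0.65,0.04,0.5,0],[0.65,0.04,0.5,0],[0.65,0.04,0.5,0]]' >/dev/null; python3 st.py
python3 -m jog '[[0.65,0.04,0.5,0],[0.65,0.04,0.5,0],[0.65,0.04,0.5,0],[0.65,0.04,0.5,0],[0.65,0.04,0.5,0]]' >/dev/null; python3 st.py
```

```text
t 6.55 tcp [ 0.5045 -0.0303  0.5659] box mm [-140.6  -63.7  565.9] q [ 18.9 -19.3 -14.1 107.6 -13.2  50.3 -83.1] F [ 0.4  0.  -0.2] w 0.0002
in box axes: toolx [ 0.6598  0.0722 -0.748 ] tooly [ 0.0297 -0.9971 -0.0701] lean 41.4
t 7.05 tcp [ 0.5182 -0.0252  0.3617] box mm [-127.1  -58.1  361.7] q [ 16.4 -12.4 -16.6 128.6 -15.3  22.3 -80.6] F [ 1.4 -0.6  0. ] w 0.0
in box axes: toolx [ 0.6604  0.0729 -0.7474] tooly [ 0.0311 -0.9971 -0.0698] lean 41.5
```

```bash
python3 -m jog '[[0.42,0.02,0.58,0],[0.42,0.02,0.58,0],[0.42,0.02,0.58,0],[0.42,0.02,0.58,0],[0.42,0.02,0.58,0]]' >/dev/null; python3 st.py
```

```text
t 7.55 tcp [ 0.4956 -0.0235  0.2601] box mm [-149.7  -57.1  260.1] q [ -14.8   -8.5    8.6  139.4   16.8    9.8 -113.3] F [ 0.1 -0.6 -0.1] w -0.0002
in box axes: toolx [ 0.6346  0.0571 -0.7708] tooly [ 0.018  -0.9981 -0.0592] lean 39.5
```

```bash
python3 -m jog '[[0.6,0.02,0.4,0],[0.6,0.02,0.4,0],[0.6,0.02,0.4,0],[0.6,0.02,0.4,0]]' >/dev/null; python3 st.py
python3 -m jog '[[0.5,0.02,0.3,0],[0.5,0.02,0.3,0],[0.5,0.02,0.3,0]]' >/dev/null; python3 st.py
```

```text
t 7.95 tcp [ 0.5195 -0.0231  0.2358] box mm [-125.8  -56.   235.8] q [ -53.2   -7.6   46.7  139.5   41.1    9.8 -135.6] F [-0.5 -1.   0.5] w -0.0002
in box axes: toolx [ 0.615   0.0559 -0.7865] tooly [ 0.0128 -0.9981 -0.061 ] lean 38.0
t 8.25 tcp [ 0.5357 -0.026   0.2166] box mm [-109.5  -58.4  216.6] q [ -82.    -9.9   76.6  139.5   63.9    9.8 -155.2] F [0.1 0.5 0.8] w -0.0001
in box axes: toolx [ 0.6131  0.0577 -0.7879] tooly [ 0.0099 -0.9978 -0.0654] lean 37.9
```

```bash
python3 -m jog '[[0,0,0,-0.15],[0,0,0,-0.15],[0,0,0,-0.15],[0,0,0,-0.15],[0,0,0,-0.15]]' >/dev/null; python3 st.py
python3 -m jog '[[0,0,0,-0.15],[0,0,0,-0.15],[0,0,0,-0.15],[0,0,0,-0.15],[0,0,0,-0.15]]' >/dev/null
python3 -m jog '[[0,0,0,-0.15],[0,0,0,-0.15],[0,0,0,-0.15],[0,0,0,-0.15],[0,0,0,-0.15]]' >/dev/null
python3 -m jog '[[0,0,0,-0.15],[0,0,0,-0.15],[0,0,0,-0.15],[0,0,0,-0.15],[0,0,0,-0.15]]' >/dev/null; python3 st.py
```

```text
t 8.75 tcp [ 0.5354 -0.0257  0.2167] box mm [-109.9  -58.1  216.7] q [ -85.4  -16.7   76.3  139.5   73.7   17.1 -120.4] F [-0.6  0.4  0.5] w 0.0
in box axes: toolx [ 0.613   0.0584 -0.7879] tooly [ 0.5495 -0.748   0.3721] lean 37.9
t 10.25 tcp [ 0.5354 -0.026   0.2167] box mm [-109.9  -58.4  216.7] q [-86.3 -18.6  76.  139.5  75.3  19.3   7.3] F [-0.6 -0.1  0.5] w 0.0001
in box axes: toolx [ 0.613   0.0577 -0.788 ] tooly [0.0969 0.9843 0.1475] lean 37.9
```

```bash
python3 -m jog '[[-0.1,0,-0.9,-0.15],[-0.1,0,-0.9,0],[-0.1,0,-0.9,0],[-0.1,0,-0.9,0]]' >/dev/null; python3 st.py
python3 -m jog '[[0,0,-0.9,0],[0,0,-0.9,0],[0,0,-0.9,0],[0,0,-0.9,0]]' >/dev/null; python3 st.py
```

```text
t 10.65 tcp [ 0.5134 -0.0256  0.2418] box mm [-131.8  -58.7  241.8] q [-54.7 -10.2  46.8 139.5  44.9  13.1  37.8] F [ 0.  -0.3  0.8] w 0.0
in box axes: toolx [ 0.6111  0.0496 -0.79  ] tooly [0.0346 0.9954 0.0892] lean 37.7
t 11.05 tcp [ 0.4879 -0.0325  0.2526] box mm [-157.1  -66.4  252.6] q [-16.2  -8.5  10.8 139.5  16.2  11.6  65.3] F [ 0. -0.  0.] w 0.0
in box axes: toolx [ 0.6097  0.0432 -0.7915] tooly [0.029  0.9966 0.0768] lean 37.6
```

```bash
python3 -m jog '[[0.1,0.06,-0.9,0],[0.1,0.06,-0.9,0],[0.1,0.06,-0.9,0],[0.1,0.06,-0.9,0],[0.1,0.06,-0.9,0]]' >/dev/null; python3 st.py
```

```text
t 11.55 tcp [ 0.465  -0.0317  0.2417] box mm [-180.1  -66.3  241.7] q [ 31.7  -7.4 -32.9 139.5 -20.5  10.6 102.8] F [0.4 0.3 0.2] w 0.0002
in box axes: toolx [ 0.5974  0.0366 -0.8011] tooly [0.0156 0.9982 0.0572] lean 36.7
```

```bash
python3 -m jog '[[0.2,0.05,-0.97,0],[0.2,0.05,-0.97,0],[0.2,0.05,-0.97,0],[0.2,0.05,-0.97,0],[0.2,0.05,-0.97,0]]' >/dev/null; python3 st.py
python3 -m jog '[[0.2,0.05,-0.97,0],[0.2,0.05,-0.97,0],[0.2,0.05,-0.97,0]]' >/dev/null; python3 st.py
```

```text
t 12.05 tcp [ 0.4521 -0.0284  0.2031] box mm [-193.   -63.4  203.1] q [ 79.6  -4.6 -77.8 139.5 -34.    9.8 119.3] F [-0.4 -0.1 -0.2] w 0.0
in box axes: toolx [ 0.5471  0.0288 -0.8366] tooly [0.0122 0.999  0.0423] lean 33.2
t 12.35 tcp [ 0.4443 -0.0287  0.1851] box mm [-200.8  -64.   185.1] q [ 79.3   1.8 -80.5 139.5   4.3   9.8  82.2] F [ 0.1 -0.8  0.2] w 0.0
in box axes: toolx [ 0.5055  0.0401 -0.8619] tooly [0.0083 0.9986 0.0514] lean 30.4
```

```bash
python3 -m jog '[[0.7,0.08,-0.65,0],[0.7,0.08,-0.65,0],[0.7,0.08,-0.65,0],[0.7,0.08,-0.65,0],[0.7,0.08,-0.65,0]]' >/dev/null; python3 st.py
```

```text
t 12.85 tcp [ 0.4446 -0.0309  0.1107] box mm [-200.4  -66.1  110.7] q [ 55.8  18.7 -64.9 139.4  67.1  18.3  21.3] F [-2.2 -0.3 -3.1] w 0.0
in box axes: toolx [ 0.4041  0.0442 -0.9137] tooly [-0.002   0.9989  0.0474] lean 23.9
```

```bash
python3 -m jog '[[0.55,0.15,-0.1,0],[0.55,0.13,0.05,0],[0.4,0.1,0.1,0]]' >/dev/null; python3 st.py
python3 - <<'E'
from st import *
c=camera('scene');cv2.imwrite('pics/scene1.png',cv2.resize(c['img'][150:400,150:450],None,fx=2,fy=2))
E
```

```text
t 13.15 tcp [ 0.471  -0.0093  0.0475] box mm [-174.7  -43.7   47.5] q [ 48.6  35.5 -64.9 137.9  93.   31.1  -2.7] F [ 0.4 -0.7  0.9] w 0.0004
in box axes: toolx [ 0.3885  0.0516 -0.92  ] tooly [-0.0061  0.9986  0.0534] lean 22.9
```

View pics/scene1.png

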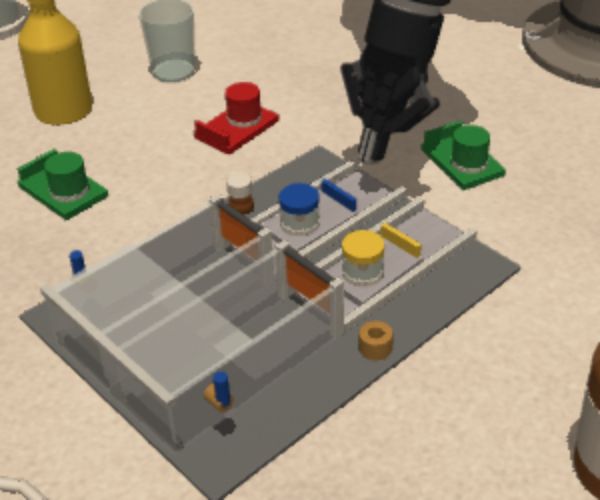

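```bash
python3 -m jog '[[0.3,-0.07,0,0],[0.28,-0.07,0,0],[0.03,0,0.07,0]]' >/dev/null; python3 st.py
```

```text
t 13.5 tcp [ 0.4851 -0.0165  0.021 ] box mm [-160.4  -50.4   21. ] q [ 47.   40.4 -62.1 136.6  99.1  33.3  -5.6] F [-0.8  1.   0.5] w -0.0001
in box axes: toolx [ 0.3871  0.05   -0.9207] tooly [-0.0053  0.9986  0.052 ] lean 22.8
```

Positioned behind the plate. Pushing slowly now, about 40 mm/s in the open lane.

```bash
python3 -m jog '[[0.04,0,0.07,0],[0.04,0,0.07,0],[0.03,0,0.07,0],[0.03,0,0.07,0],[0.03,0,0.07,0]]' >/dev/null; python3 st.py
python3 -m jog '[[0.03,0,0.07,0],[0.03,0,0.07,0],[0.03,0,0.07,0],[0.03,0,0.07,0],[0.03,0,0.07,0]]' >/dev/null; python3 st.py
python3 - <<'E'
from st import *
c=camera('top')
for m,s,ce in blobs(c,(100,120,50),(125,255,255),(235,150,390,280)): print(s,ce,(BR.T@(ray(c,ce,.054 if s[3]>8 else .031)[0]-O)*1e3).round(1))
E
```

```text
t 14.0 tcp [ 0.5047 -0.0173  0.0215] box mm [-140.8  -50.7   21.5] q [ 46.1  41.  -61.2 134.3  97.4  33.2  -3. ] F [-3.7 -0.   1.9] w 0.0001
in box axes: toolx [ 0.3892  0.0495 -0.9198] tooly [-0.0047  0.9986  0.0518] lean 22.9
t 14.5 tcp [ 0.5241 -0.0177  0.0211] box mm [-121.4  -50.4   21.1] q [ 45.1  41.7 -60.3 131.9  95.5  33.   -0.4] F [-2.7 -0.7  1.1] w -0.0001
in box axes: toolx [ 0.3891  0.05   -0.9198] tooly [-0.0047  0.9986  0.0523] lean 22.9
[323 196  18  18 255] [331.0745 204.3216] [-55.5 -48.   54. ]
[320 229  21   4  54] [330.037  230.5556] [-111.2  -49.    31. ]
```

```bash
python3 -m jog '[[0.03,0,0.07,0],[0.03,0,0.07,0],[0.03,0,0.07,0],[0.03,0,0.07,0],[0.03,0,0.07,0]]' >/dev/null
python3 -m jog '[[0.03,0,0.07,0],[0.03,0,0.07,0],[0.03,0,0.07,0],[0.03,0,0.07,0],[0.03,0,0.07,0]]' >/dev/null; python3 st.py
python3 -m jog '[[0.03,0,0.07,0],[0.03,0,0.07,0],[0.03,0,0.07,0],[0.03,0,0.07,0],[0.03,0,0.07,0]]' >/dev/null; python3 st.py
python3 -m jog '[[0.03,0,0.07,0],[0.03,0,0.07,0],[0.03,0,0.07,0],[0.03,0,0.07,0],[0.03,0,0.07,0]]' >/dev/null; python3 st.py
```

```text
t 15.55 tcp [ 0.562  -0.0186  0.021 ] box mm [-83.5 -50.2  21. ] q [ 43.3  43.3 -58.8 127.2  91.7  33.2   5. ] F [-2.8  0.   2.7] w -0.0001
in box axes: toolx [ 0.3891  0.0499 -0.9198] tooly [-0.0048  0.9986  0.0522] lean 22.9
t 16.05 tcp [ 0.5813 -0.0192  0.0209] box mm [-64.2 -50.2  20.9] q [ 42.5  44.1 -58.2 124.8  89.8  33.4   7.6] F [-3.1 -0.2  2.7] w -0.0
in box axes: toolx [ 0.3893  0.0499 -0.9198] tooly [-0.0047  0.9986  0.0521] lean 22.9
t 16.55 tcp [ 0.6003 -0.0197  0.0208] box mm [-45.1 -50.1  20.8] q [ 41.7  45.1 -57.7 122.3  88.   33.8  10.3] F [-3.6 -0.4  2.8] w -0.0001
in box axes: toolx [ 0.3893  0.0498 -0.9198] tooly [-0.0046  0.9986  0.0521] lean 22.9
```

```bash
python3 -m jog '[[0.03,0,0.07,0],[0.03,0,0.07,0],[0.03,0,0.07,0],[0,0,0,0],[-0.12,0,-0.3,0]]' >/dev/null; python3 st.py
python3 -m jog '[[-0.12,0,-0.3,0],[-0.9,0,0.37,0],[-0.9,0,0.37,0],[-0.9,0,0.37,0],[-0.9,0,0.37,0]]' >/dev/null
python3 -m jog '[[-0.9,0,0.38,0],[-0.9,0,0.38,0],[-0.9,0,0.38,0],[-0.9,0,0.38,0],[-0.9,0,0.38,0]]' >/dev/null; python3 st.py
python3 -m jog '[[-0.9,0,0.38,0],[-0.9,0,0.38,0],[-0.9,0,0.38,0],[-0.9,0,0.38,0],[-0.9,0,0.38,0]]' >/dev/null; python3 st.py
python3 - <<'E'
from st import *
c=camera('top');cv2.imwrite('pics/top2.png',cv2.resize(c['img'][95:280,235:390],None,fx=3,fy=3,interpolation=cv2.INTER_CUBIC))
for m,s,ce in blobs(c,(100,120,50),(125,255,255),(235,130,390,280)): print(s,ce,(BR.T@(ray(c,ce,.054 if s[3]>8 else .031)[0]-O)*1e3).round(1))
E
```

```text
t 17.05 tcp [ 0.5977 -0.0197  0.0212] box mm [-47.8 -50.2  21.2] q [ 41.8  44.9 -57.8 122.8  88.6  33.6   9.5] F [0.3 0.2 0.3] w -0.0001
in box axes: toolx [ 0.392   0.0501 -0.9186] tooly [-0.0034  0.9986  0.053 ] lean 23.1
t 18.05 tcp [ 0.5762 -0.0414  0.4607] box mm [-68.6 -72.6 460.7] q [ 76.6   4.1 -78.9  97.    3.   59.1  85.5] F [1.1 0.1 0.2] w 0.0
in box axes: toolx [ 0.3901  0.0482 -0.9195] tooly [-0.0056  0.9987  0.05  ] lean 23.0
t 18.55 tcp [ 0.5754 -0.0553  0.7048] box mm [-69.  -86.5 704.8] q [ 64.9  10.  -77.7  63.7  11.9  90.6  79.8] F [0.3 0.4 1. ] w -0.0001
in box axes: toolx [ 0.3904  0.0475 -0.9194] tooly [-0.0023  0.9987  0.0507] lean 23.0
[325 157  15   6  54] [332.3333 159.6852] [ 55.1 -45.9  31. ]
[322 192  21   4  78] [331.9231 193.4615] [-25.  -48.9  31. ]
```

View pics/top2.png

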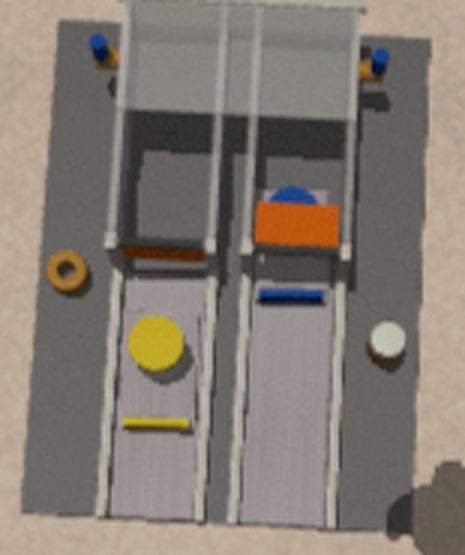

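The flap rests on the cap and the plate's rear face is at about -28 mm. I'll go up for more lean.

```bash
python3 -m jog '[[-0.9,0.1,0.4,0],[-0.9,0.1,0.4,0],[-0.9,0.1,0.4,0],[-0.9,0.1,0.4,0],[-0.9,0.1,0.4,0]]' >/dev/null; python3 st.py
python3 -m jog '[[-0.85,0.1,0.5,0],[-0.85,0.1,0.5,0],[-0.85,0.1,0.5,0],[-0.85,0.1,0.5,0]]' >/dev/null; python3 st.py
```

```text
t 19.1 tcp [ 0.6001 -0.0553  0.7813] box mm [-44.3 -85.8 781.3] q [ 22.5  14.  -35.5  41.4   9.8 107.5  81.2] F [ 0.8 -0.5 -1. ] w 0.0001
in box axes: toolx [ 0.3245  0.0506 -0.9445] tooly [0.0045 0.9985 0.0551] lean 19.0
t 19.5 tcp [ 0.6173 -0.059   0.8069] box mm [-27.  -88.8 806.9] q [ -6.6  15.3  15.   35.4  -9.6 109.6  88.9] F [ 0.9 -0.3 -1. ] w 0.0002
in box axes: toolx [ 0.3444  0.0575 -0.9371] tooly [0.0165 0.9976 0.0673] lean 20.2
```

```bash
python3 -m jog '[[-0.95,0.1,0,0],[-0.95,0.1,0,0],[-0.95,0.1,0,0],[-0.95,0.1,0.1,0],[-0.95,0.1,0.1,0]]' >/dev/null; python3 st.py
python3 -m jog '[[-0.95,0.1,0.2,0],[-0.95,0.1,0.2,0],[-0.95,0.1,0.2,0],[-0.95,0.1,0.2,0],[-0.95,0.1,0.3,0]]' >/dev/null; python3 st.py
```

```text
t 20.0 tcp [ 0.5135 -0.0382  0.9049] box mm [-131.3  -71.3  904.9] q [-30.3   3.9  35.4  37.3  -7.3 109.7  86.5] F [0.3 0.5 0.3] w -0.0001
in box axes: toolx [ 0.4958  0.0581 -0.8665] tooly [0.0128 0.9972 0.0741] lean 29.8
t 20.5 tcp [ 0.4527 -0.0291  0.9709] box mm [-192.4  -64.1  970.9] q [ -1.6  -0.3  -2.2  32.5  -0.5 109.7  82.2] F [-0.1  0.4  0.4] w -0.0003
in box axes: toolx [ 0.6122  0.0684 -0.7877] tooly [0.002  0.9961 0.0881] lean 37.9
```

```bash
python3 -m jog '[[-0.9,0.05,0.4,0],[-0.9,0.05,0.4,0],[-0.9,0.05,0.45,0],[-0.85,0.05,0.5,-0.05]]' >/dev/null; python3 st.py
```

```text
t 20.9 tcp [ 0.4037 -0.0344  1.0381] box mm [-241.2  -70.9 1038.1] q [ 26.3  -1.1 -26.   24.5  -3.8 109.7  86.3] F [-0.1 -0.4  0.2] w -0.0002
in box axes: toolx [ 0.7242  0.0759 -0.6854] tooly [-0.0433  0.997   0.0647] lean 46.6
```

```bash
python3 -m jog '[[0.7,0.3,-0.3,0],[0.75,0.3,-0.3,0],[0.75,0.3,-0.4,0],[0.75,0.2,-0.47,0],[0.75,0.2,-0.47,0]]' >/dev/null; python3 st.py
python3 -m jog '[[0.73,0.11,-0.47,0],[0.73,0.11,-0.47,0],[0.73,0.11,-0.47,0],[0.73,0.11,-0.47,0],[0.73,0.11,-0.47,0]]' >/dev/null; python3 st.py
python3 -m jog '[[0.73,0.11,-0.47,0],[0.73,0.11,-0.47,0],[0.73,0.11,-0.47,0],[0.73,0.11,-0.47,0]]' >/dev/null; python3 st.py
```

```text
t 21.4 tcp [0.4708 0.0445 0.8428] box mm [-176.6   10.1  842.8] q [ 29.3 -17.7 -26.   72.3 -11.8  76.8  87.9] F [ 0.8  0.9 -0.1] w -0.0004
in box axes: toolx [ 0.7228  0.0755 -0.687 ] tooly [-0.0428  0.997   0.0645] lean 46.5
t 21.9 tcp [0.5185 0.0851 0.6468] box mm [-130.1   52.1  646.8] q [  1.2 -19.  -16.7  99.8   4.5  52.8  71.2] F [ 1.3  0.9 -0.1] w 0.0001
in box axes: toolx [ 0.722   0.0791 -0.6874] tooly [-0.0461  0.9967  0.0664] lean 46.4
t 22.3 tcp [0.5592 0.1168 0.48  ] box mm [-90.5  85.  480. ] q [  6.  -12.9 -26.7 115.5  14.   31.9  57.7] F [0.5 0.1 0.2] w -0.0001
in box axes: toolx [ 0.7223  0.0764 -0.6873] tooly [-0.0423  0.9969  0.0663] lean 46.4
```

```bash
python3 -m jog '[[0.73,0.11,-0.47,0],[0.73,0.11,-0.47,0],[0.73,0.11,-0.47,0],[0.73,0.11,-0.47,0],[0.7,0.11,-0.47,0]]' >/dev/null; python3 st.py
```

```text
t 22.8 tcp [0.6008 0.1451 0.3113] box mm [-49.8 114.6 311.3] q [ 14.1   4.3 -44.  124.6  69.1  22.7   1. ] F [ 0.1 -1.7 -0.2] w 0.0001
in box axes: toolx [ 0.7201  0.0615 -0.6911] tooly [-0.0311  0.9979  0.0564] lean 46.2
```

```bash
python3 -m jog '[[0.4,-0.7,-0.46,0],[0.4,-0.7,-0.46,0],[0.4,-0.7,-0.46,0],[0.4,-0.7,-0.46,0],[0.3,-0.6,-0.35,0]]' >/dev/null; python3 st.py
```

```text
t 23.3 tcp [0.5986 0.0148 0.1932] box mm [-47.9 -15.7 193.2] q [ 27.6  15.4 -41.9 134.5 131.9  20.2 -47.5] F [ 0.1 -0.7 -0. ] w -0.0001
in box axes: toolx [ 0.7251  0.0533 -0.6866] tooly [-0.0272  0.9984  0.0488] lean 46.6
```

```bash
python3 -m jog '[[0.4,-0.2,-0.48,0],[0.4,-0.2,-0.48,0],[0.4,-0.2,-0.48,0],[0.4,-0.15,-0.48,0]]' >/dev/null; python3 st.py
python3 - <<'E'
from st import *
c=camera('scene');cv2.imwrite('pics/scene3.png',cv2.resize(c['img'][170:350,180:420],None,fx=3,fy=3,interpolation=cv2.INTER_CUBIC))
E
```

```text
t 23.7 tcp [ 0.5902 -0.018   0.0658] box mm [-55.3 -48.7  65.8] q [ 32.6  36.8 -44.2 138.2 150.1  40.4 -53.7] F [ 0.3 -0.6 -0.1] w 0.0001
in box axes: toolx [ 0.7248  0.0505 -0.6871] tooly [-0.0234  0.9985  0.0487] lean 46.5
```

View pics/scene3.png

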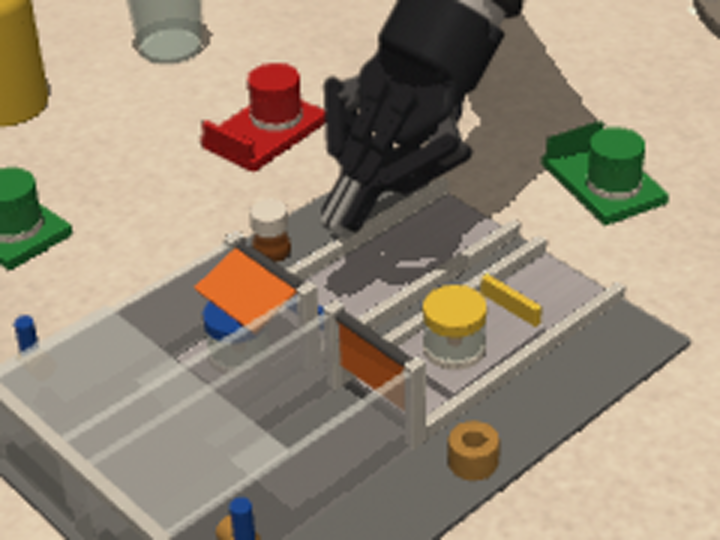

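```bash
python3 -m jog '[[0.35,-0.03,-0.31,0],[0.33,-0.04,-0.3,0],[0,0,0,0]]' >/dev/null; python3 st.py
```

```text
t 24.05 tcp [ 0.5929 -0.0185  0.019 ] box mm [-52.6 -49.1  19. ] q [ 31.5  44.6 -42.5 137.5 153.8  46.4 -53.5] F [-0.7  0.1 -0.2] w 0.0002
in box axes: toolx [ 0.7215  0.0514 -0.6905] tooly [-0.0234  0.9985  0.0498] lean 46.3
```

```bash
python3 -m jog '[[0.06,0,0.055,0],[0.06,0,0.055,0],[0.06,0,0.055,0],[0.06,0,0.055,0],[0.06,0,0.055,0]]' >/dev/null; python3 st.py
python3 -m jog '[[0.058,0,0.055,0],[0.058,0,0.055,0],[0.058,0,0.055,0],[0.058,0,0.055,0],[0.058,0,0.055,0]]' >/dev/null; python3 st.py
python3 -m jog '[[0.058,0,0.055,0],[0.058,0,0.055,0],[0.058,0,0.055,0],[0,0,0,0]]' >/dev/null; python3 st.py
python3 - <<'E'
from st import *
c=camera('top');cv2.imwrite('pics/top4.png',cv2.resize(c['img'][95:280,235:390],None,fx=3,fy=3,interpolation=cv2.INTER_CUBIC))
c=camera('scene');cv2.imwrite('pics/scene4.png',cv2.resize(c['img'][190:330,190:390],None,fx=4,fy=4,interpolation=cv2.INTER_CUBIC))
E
```

```text
t 24.55 tcp [ 0.6146 -0.0188  0.0215] box mm [-30.9 -48.8  21.5] q [ 30.9  44.5 -41.9 135.  153.2  44.4 -52.5] F [ 0.2 -0.4 -0.5] w -0.0001
in box axes: toolx [ 0.7249  0.0506 -0.687 ] tooly [-0.0243  0.9986  0.0479] lean 46.5
t 25.05 tcp [ 0.634  -0.0188  0.0205] box mm [-11.5 -48.2  20.5] q [ 30.3  44.9 -41.2 132.5 152.5  42.6 -51.6] F [-3.2  0.1  1.9] w 0.0002
in box axes: toolx [ 0.7238  0.051  -0.6881] tooly [-0.0242  0.9985  0.0485] lean 46.4
t 25.45 tcp [ 0.6468 -0.0191  0.0209] box mm [  1.3 -48.1  20.9] q [ 29.8  45.  -40.8 131.  152.   41.5 -51. ] F [ 0.8 -0.4  0.9] w 0.0002
in box axes: toolx [ 0.7248  0.0504 -0.6871] tooly [-0.0236  0.9986  0.0483] lean 46.5
```

View pics/scene4.png

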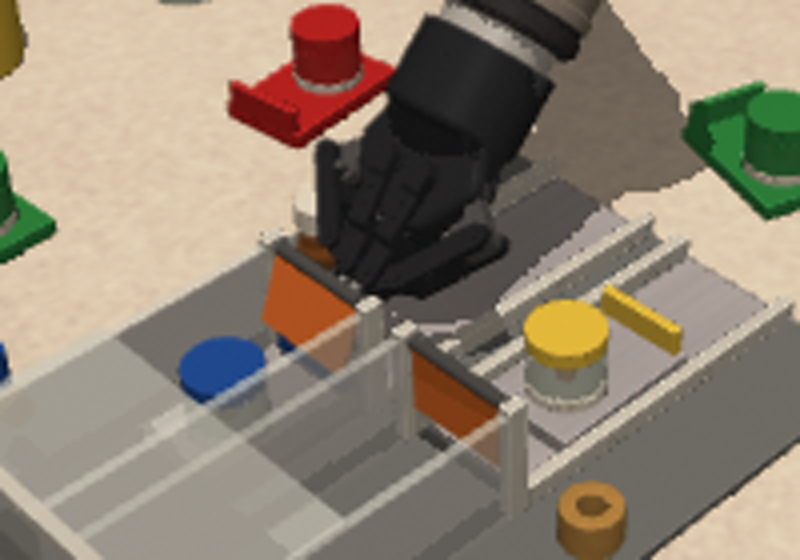

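Run:
```python
from st import *
c=camera('top')
for m,s,ce in blobs(c,(100,120,50),(125,255,255),(300,130,390,280)):
    zz=.054 if s[3]>8 else .031; print(s,ce,(BR.T@(ray(c,ce,zz)[0]-O)*1e3).round(1))
    P=pts(c)[m][:,:3]; print(np.median(P,0), (BR.T@(np.median(P,0)-O)*1e3).round(1))
for nm,u in(('vial',(364,209)),):print(nm,(BR.T@(ray(c,u,.046)[0]-O)*1e3).round(1))
# black gripper points near mouth by depth
P=pts(c)[...,:3];B=(P-O)@BR*1e3;v=c['img'].max(-1)<70
for lo,hi in((20,50),(50,80),(80,110)):
    k=v&(B[...,2]>lo)&(B[...,2]<hi)&(abs(B[...,0]+20)<60)&(abs(B[...,1]+50)<70);q=B[k];print(lo,len(q),q.min(0).round() if len(q) else'',q.max(0).round() if len(q) else'')
```

```text
[324 144  18  18 260] [332.7731 152.4962] [ 64.6 -45.8  54. ]
[ 0.7097 -0.0192  0.0541] [ 64.2 -46.2  54.1]
[322 180   9   2  17] [325.7647 180.4706] [  4.8 -33.2  31. ]
[ 0.6532 -0.0049  0.0243] [  7.2 -33.7  24.3]
vial [ -60.5 -122.6   46. ]
20 130 [ -67. -116.   20.] [36. 16. 50.]
50 373 [ -74. -114.   50.] [ 5. 13. 80.]
80 466 [ -79. -113.   80.] [-37.   7. 110.]
```

View pics/top4.png

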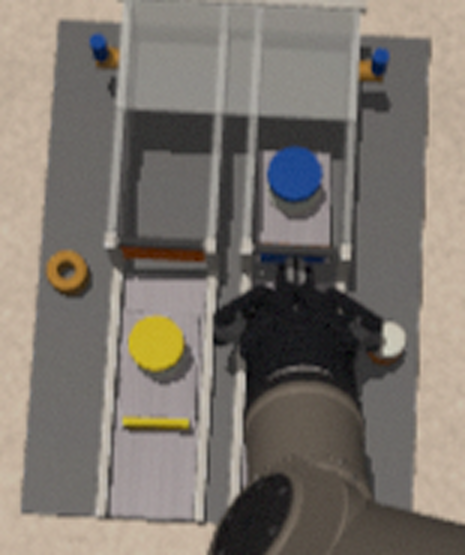

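The plate's rear face is at +5 mm, with 19 mm to go. The right knuckle sits close to the vial, which is behind it, so I'll retreat up and to the left afterwards.

```bash
python3 -m jog '[[0.044,0,0.042,0],[0.044,0,0.042,0],[0.044,0,0.042,0]]' >/dev/null; python3 st.py
python3 -m jog '[[0.044,0,0.042,0],[0.044,0,0.042,0],[0.044,0,0.042,0],[0,0,0,0]]' >/dev/null; python3 st.py
cat > m.py <<'E'
from st import *
c=camera('top')
for m,s,ce in blobs(c,(100,120,50),(125,255,255),(300,125,350,280)):
    zz=.054 if s[3]>8 else .031; print(s,ce,(BR.T@(ray(c,ce,zz)[0]-O)*1e3).round(1),'R=',(BR.T@(ray(c,ce,zz)[0]-O)*1e3)[0]-59)
E
python3 m.py
```

```text
t 25.9 tcp [ 0.6549 -0.019   0.0205] box mm [  9.4 -47.7  20.5] q [ 29.5  45.2 -40.5 129.9 151.7  40.6 -50.5] F [-0.5  0.1  0.2] w 0.0001
in box axes: toolx [ 0.7237  0.0509 -0.6883] tooly [-0.0242  0.9985  0.0484] lean 46.4
t 26.3 tcp [ 0.6648 -0.0191  0.0209] box mm [ 19.2 -47.6  20.9] q [ 29.1  45.3 -40.1 128.8 151.3  39.8 -50.1] F [-1.  -0.1 -0.5] w -0.0003
in box axes: toolx [ 0.7247  0.0506 -0.6873] tooly [-0.0239  0.9985  0.0483] lean 46.5
[325 137  18  18 259] [333.1622 145.0347] [ 82.3 -45.8  54. ] R= 23.259620335426817
[322 171  21   2  25] [333.36 171.16] [ 27.9 -49.6  31. ] R= -31.13393610969376
```

```bash
python3 -m jog '[[0.044,0,0.042,0],[0,0,0,0]]' >/dev/null; python3 st.py; python3 m.py
python3 -m jog '[[-0.1,0.01,0,0],[-0.12,0.02,0,0],[-0.12,0.02,0,0],[-0.15,0.02,0,0],[-0.15,0.02,0,0]]' >/dev/null; python3 st.py
python3 -m jog '[[-0.15,0.02,0,0],[-0.15,0.02,0,0],[-0.15,0.02,0,0],[-0.2,0.02,0,0],[-0.2,0.02,0,0]]' >/dev/null; python3 st.py
python3 -m jog '[[-0.4,0.02,0,0],[-0.5,0.02,0,0],[-0.6,0.02,0,0],[-0.6,0.02,0,0],[-0.6,0.02,0,0]]' >/dev/null; python3 st.py
python3 m.py
python3 - <<'E'
from st import *
c=camera('scene');cv2.imwrite('pics/scene5.png',cv2.resize(c['img'][190:330,190:390],None,fx=4,fy=4,interpolation=cv2.INTER_CUBIC))
E
```

```text
t 26.55 tcp [ 0.6671 -0.0187  0.0206] box mm [ 21.5 -47.   20.6] q [ 29.   45.3 -40.1 128.4 151.2  39.5 -49.9] F [-0.5  1.5 -0.3] w -0.0002
in box axes: toolx [ 0.7238  0.0515 -0.6881] tooly [-0.0247  0.9985  0.0487] lean 46.5
[325 136  18  18 258] [333.186  144.1512] [ 84.4 -45.8  54. ] R= 25.35260799510077
[322 170  21   2  32] [333.7188 170.3438] [ 29.9 -50.3  31. ] R= -29.145950958876885
t 27.1 tcp [ 0.6434 -0.0155  0.0435] box mm [ -2.2 -44.5  43.5] q [ 29.7  41.5 -41.4 131.6 149.8  39.2 -50.9] F [-0.4 -0.6  0.4] w 0.0003
in box axes: toolx [ 0.7242  0.0507 -0.6877] tooly [-0.0242  0.9985  0.0482] lean 46.5
t 27.6 tcp [ 0.6125 -0.0116  0.0729] box mm [-33.3 -41.7  72.9] q [ 30.9  36.2 -43.4 135.5 147.8  38.  -52.2] F [ 0.1 -0.8 -0.1] w -0.0001
in box axes: toolx [ 0.724   0.0509 -0.688 ] tooly [-0.0242  0.9985  0.0484] lean 46.5
t 28.1 tcp [ 0.5564 -0.0038  0.1292] box mm [-89.6 -35.5 129.2] q [ 57.9  44.9 -80.8 139.6 121.4  48.3 -19.3] F [-11.6  94.6 130.9] w 0.0002
in box axes: toolx [ 0.7065  0.055  -0.7056] tooly [-0.0322  0.9984  0.0456] lean 45.0
[325 136  18  18 254] [333.1378 144.1929] [ 84.2 -45.7  54. ] R= 25.247832059716245
[322 170  21   5  84] [332.131  171.6548] [ 26.5 -46.8  31. ] R= -32.46510214892361
```

View pics/scene5.png

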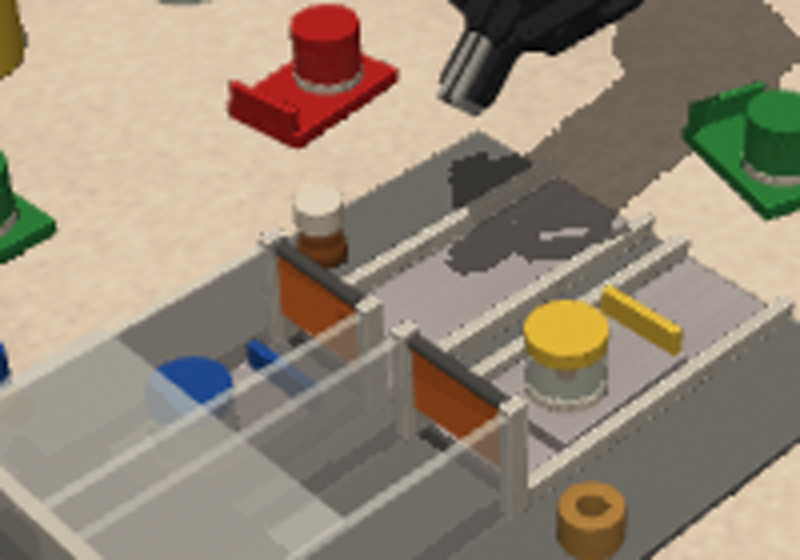

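The job looks done, with the flap shut and the vial upright, but the last reading shows a large wrist force. I'll check whether it persists.

```bash
python3 -m jog '[[0,0,0,0]]' ; python3 st.py
```

```text
time_s: 28.3
ee_pos: [0.5574, -0.0035, 0.1307]
orientation: [[0.711, 0.001, 0.703], [0.032, 0.999, -0.034], [-0.702, 0.047, 0.71]]
wrist_force: [0.3, 1.6, -0.1]
gripper_width: -0.0001
t 28.3 tcp [ 0.5574 -0.0035  0.1307] box mm [-88.6 -35.3 130.7] q [ 57.8  44.7 -80.7 139.6 121.7  48.3 -19.9] F [ 0.3  1.6 -0.1] w -0.0001
in box axes: toolx [ 0.7096  0.0544 -0.7025] tooly [-0.0298  0.9984  0.0473] lean 45.3
```

Run:
```python
from st import *
c=camera('top');cv2.imwrite('pics/top6.png',c['img'])
```

```text
(no output)
```

View pics/top6.png

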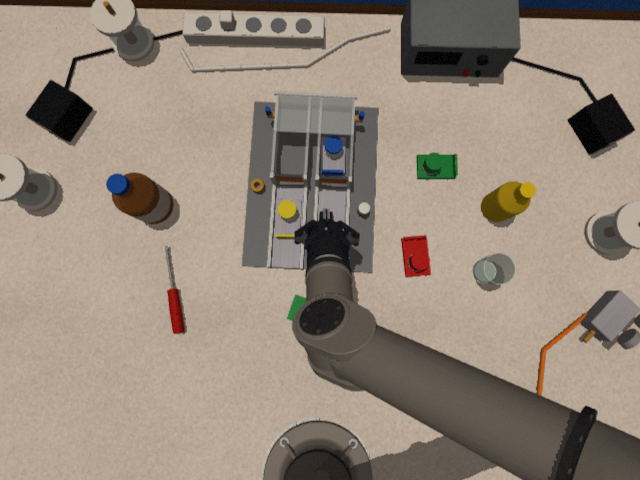

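The force was a brief jolt as joints 3 and 4 reached their range ends; it is zero now and nothing is touched. I'll ease off those limits and run the final checks.

```bash
python3 -m jog '[[0,0,0.1,0],[0,0,0.15,0],[0,0,0.15,0],[0,0,0.1,0],[0,0,0,0]]' >/dev/null; python3 st.py; python3 m.py
python3 - <<'E'
from st import *
a=np.load('scene.npy',allow_pickle=True).item();b=camera('scene');t=np.load('top.npy',allow_pickle=True).item();u=camera('top')
for nm,lo,hi,box in(('orange/brass',(3,120,60),(20,255,255),(250,240,360,335)),('yellow',(22,150,80),(34,255,255),(300,250,370,300)),('green',(45,100,30),(85,255,255),(350,200,410,250)),('red',(0,150,60),(6,255,255),(240,185,295,230))):
    for w,c in(('old',a),('new',b)): print(nm,w,[(x[1][4],x[2].round(1).tolist()) for x in blobs(c,lo,hi,box,40)])
for w,c in(('old',t),('new',u)):
    print('vialcap',w,[(x[1][4],x[2].round(1).tolist()) for x in blobs(c,(0,0,170),(180,60,255),(356,200,373,217))],'flaps',[(x[1][4],x[2].round(1).tolist()) for x in blobs(c,(3,120,60),(20,255,255),(270,170,350,190))])
E
```

```text
t 28.85 tcp [ 0.5764 -0.0033  0.1497] box mm [-69.6 -34.4 149.7] q [ 58.   41.8 -80.7 136.8 118.4  44.6 -17.3] F [ 0.3 -0.3 -0.1] w 0.0002
in box axes: toolx [ 0.711   0.0546 -0.7011] tooly [-0.0316  0.9985  0.0457] lean 45.4
[325 136  18  18 258] [333.186  144.1512] [ 84.4 -45.8  54. ] R= 25.35260799510077
[322 170  21   5  88] [332.0341 171.6932] [ 26.4 -46.6  31. ] R= -32.56863039547903
orange/brass old [(np.int32(72), [270.3, 251.6]), (np.int32(196), [267.1, 264.7]), (np.int32(246), [301.4, 289.5]), (np.int32(276), [337.4, 319.7])]
orange/brass new [(np.int32(77), [270.6, 251.8]), (np.int32(210), [266.8, 264.7]), (np.int32(252), [301.5, 289.4]), (np.int32(276), [337.4, 319.7])]
yellow old [(np.int32(433), [337.2, 272.0])]
yellow new [(np.int32(433), [337.3, 272.0])]
green old [(np.int32(813), [380.7, 226.2])]
green new [(np.int32(816), [380.7, 226.2])]
red old [(np.int32(740), [267.8, 209.3])]
red new [(np.int32(738), [267.8, 209.3])]
vialcap old [(np.int32(67), [363.6, 207.6])] flaps [(np.int32(80), [289.1, 179.5]), (np.int32(77), [332.8, 181.7])]
vialcap new [(np.int32(86), [364.0, 207.4])] flaps [(np.int32(95), [289.0, 179.2]), (np.int32(73), [332.8, 181.2])]
```

Everything matches the first pictures: flap shut, carrier inside, bystanders unmoved. Handing in.

```bash
python3 -c "
from cell import finish_job;print(finish_job())"
```

```text
the job is handed in; nothing more can be done
None
```

The blue carrier is wholly in the right-hand test box with its flap shut behind it, but one wrist-force reading went over the 120 N limit and may fail the run.

**What I did:** I pushed the carrier by its plate at about 30–40 mm/s in two stages. The first used fingers leaning about 23°, the second about 46° so they could reach under the rod. Then I drew the fingers back up and out along their own axis. The job took about 29 s of the 42 s allowed.

**Last checks:**
- **Carrier:** the push plate's rear face is about 25 mm past the flaps' plane, worked out from the cap; 20 mm was needed. The plate itself measured about 23 mm.
- **Flap:** the right flap is back within half a pixel of its starting place in both views.
- **Other objects:** the yellow carrier and its flap, the brass collar, the nearby green carrier and the red one are within half a pixel of where they started. So is the vial, which the gripper's knuckle passed close to. I checked the bottles, beaker and screwdriver only by eye, and they looked unmoved.
- **Contact at hand-in:** the wrist force was near zero and the robot was touching nothing.

**What went wrong:** during the final retreat in free air, one reading showed a wrist force of about 160 N (-12, 95, 131). I put it down to a jolt as joints 3 and 4 ran into the ends of their ranges. By the next reading, 0.2 s later, it was gone. Joint 4 read 139.6° against its 139.57° limit, and joint 3 read -80.8° against -80.79°, so both were at their limits within rounding. Pushing forces during the job stayed below about 5 N.

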